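# Load a club head into the marking station

## Robot

A 6-joint arm with a two-finger parallel gripper is mounted at the origin on a cart in front of the work surface, level with it; the furniture and walls round the work are solid. World frame = base frame: x ahead of the robot, y to its left, z up, the work surface at z = 0. Lengths are in m, angles in rad, forces in N, time in s.
With the tool pointing down it reaches from about 0.275 to 1 m from the base axis. Payload 8.4 kg.
Tool frame: the origin (TCP) lies on the centre line of the jaws, within the pads' length; the fingertips stand 17 mm ahead of it and the grasp point (between the pads) lies 2 mm behind it (bot.tcp_to_tips is the y of the fingertips in the tool frame, in m); y points along the fingers, z is the direction in which the jaws open and shut, and the axes are right-handed (so a half turn about y gives the same grasp; the last joint's range is limited). The gripper opens to 85 mm and grips with 20 to 120 N. Pads are 22 mm wide; open, the fingers measure 114 mm over their backs; the gripper's body (76 mm by 85 mm) begins 54 mm behind the grasp point. The pads swing forward as they close: fully open they stand 13 mm farther back than shut.
Start: joints at [-1.156, 0.353, 1.633, -0, 1.155, -0.002], TCP at [0.253, -0.571, 0.248] pointing down, gripper open.
Joint ranges: [-2.63, 2.63], [-0.92, 2.1], [0.06, 2.66], [-1.3, 4.44], [0, 2.69], [-3.02, 3.02]. Speed limits (rad/s): [2.22, 2.22, 2.79, 3.14, 3.14, 3.14].

## Interface

Orientations are given as a unit quaternion [x, y, z, w].
In Python, from workcell import bot, hand, kinematics, get_obs, vision, hand_in gives the robot as it stands. The module is installed in compiled form; this text tells all that it offers. Calls block until the motion is done:
- bot.reach(position, orientation): joint-space move of the TCP to a pose.
- bot.servo_line(position, ori=None, velocity=0.15): straight line of the TCP; ori=None keeps the orientation; velocity is the mean speed in m/s.
- bot.goto_joints(angles): joint-space move.
- hand.move_gripper(opening, strength=None): finger opening in m; strength is the grip in N (None keeps the last); returns when the fingers have stopped.
- bot.dwell(seconds).
- kinematics.solve_ik(position, orientation): joint angles nearest the present ones, or None.
- get_obs(): the state.
- vision.read_camera(name): name is "scene" or "top" or "wrist"; returns a dict with "frame" (480x640x3 uint8, red, green, blue), "intrinsics" (3x3 intrinsics, pixels), "view" (4x4, takes a point from world to camera coordinates). Camera axes: x right, y down, z forward; pixel columns grow to the right and rows downward; lengths in m; the calibration is good to about 2 mm. A picture is of the moment at which its call begins. There is no depth.
A pose or a line that the arm cannot do raises bot.IKError and nothing moves.
- hand_in(): hands the job in, once; it reports no verdict.
The state is a dict: "time_s": time; "joint_pos": joint angles; "joint_vel": joint speeds; "joint_efforts": joint torques, N m; "position": TCP position; "orientation": TCP orientation; "wrist_force": force on the tool from outside, world axes, zero at the start; "ft_torque": the same for the moment, N m; "gripper_width": finger opening in m.
Only numpy, scipy, OpenCV 4.12 (cv2) and the standard library are available. Lean on these libraries where they do the work, as an engineer would, in place of code of your own. Each camera call takes 0.05 s, during which the arm holds its last target.

## Task

A black club head lies on the drawn-out tray of the small marking station. Gently push the tray fully home with the fingertips, and only then push the station's swing door fully shut. Leave the head lying on the tray without touching or upsetting it, and do not disturb the other things on the table.

Things in the scene. Friction and masses are not known exactly. Their poses are not given: they have to be found in the camera images.
- station: grey marking station fixed to the table, 200 mm wide (own y), 190 mm deep (own x), origin at the centre of its underside; own -x is its front, turned roughly to the robot. Side and back walls are 100 mm high, their front edges at own x = -95 mm; front and top are open. A marking head on a rear column overhangs from own x = +25 mm backwards, 112 mm up at its lowest. Keep clear of the 350 mm tall gauge to its right.
- tray (a joint): travel of the tray into the station (m), along the station's +x: 0 = drawn right out, 0.14 = fully home against a hard stop; it starts between 0 and 0.025. It slides with about 1.5 N of friction and stays where it is left.
- tray_front (a point): centre of the outer (robot-side) face of the tray's upright front plate, 50 mm above the table; moves with the tray. The plate is 160 mm wide, 7 mm thick, from 12 to 88 mm above the table. With the tray home this face lies 7 mm inside the walls' front edges (station's own x = -88 mm, y = 0).
- tray_floor (a point): middle of the upper face of the tray's floor, 18 mm above the table, axes parallel to the station's; the floor inside the rims measures 141 x 146 mm, its side and back rims stand 15 mm above it; moves with the tray
- door (a joint): angle of the station's door (rad): 0 = shut across the front, growing as it swings open towards the robot and on to the station's left; starts between 1.6 and 1.9, standing open. It stays where it is left (hinge friction 0.06 N m) and stops hard at 0.
- door_hinge (a point): point on the door's upright hinge axis, 57 mm above the table, at the station's left front edge (own x = -99 mm, y = +104 mm). At angle q the door runs from the hinge in the station's own direction (-sin q, -cos q), and its outer face looks along (-cos q, +sin q).
- door_face (a point): point on the door's outer face, 130 mm from the hinge axis, 57 mm above the table: a good place to push; moves with the door. The door is a framed clear panel, solid all over, 4 to 204 mm from the axis, 8 mm thick (outer face 4 mm from the axis plane), 15 to 99 mm above the table; a pull strip at the free end (191 to 201 mm) stands 6 mm proud.
- head: black hybrid club head, 76 x 105 x 60 mm, loose on the tray floor, origin at the centre of its underside, its z axis up; it rides along with the tray
- white_head: white iron club head with a round green sticker, 43 x 106 x 76 mm, standing to the right of the station: a bystander; origin at the centre of its underside
- black_head: black club head like those in the rows, 65 x 105 x 75 mm, standing behind and to the right of the old cast-iron gauge: a bystander; origin at the centre of its underside
- tape_roll: roll of brown packing tape lying flat, 72 mm across, 18 mm high, near the front edge of the table: a bystander; origin at the centre of its underside
- marker_red: marker pen with a red cap, lying, 124 mm long, 16 mm high, near the front edge of the table: a bystander; origin at the centre of its underside
- brush: small brush with a wooden handle, lying, 145 mm long, 25 mm high, to the right of the old cast-iron gauge: a bystander; origin at the centre of its underside

How it is judged:
By the outcome, as a careful person would: the job done as asked, in the order asked, and still so for the second after the job is handed in, with the robot touching nothing.
It also fails if it takes over 59 s, if anything falls off the work surface, if the arm or the gripper's body presses on something with over 40 N, if the wrist force passes 120 N, or if a joint passes its speed limit or range.

## Working session

There is one attempt and no reset: what is moved stays moved. The work goes in short steps, each a Python script; the robot and the scene stay as the last script left them, time stands still between calls to the robot, and variables do not carry over. Pictures are saved under pics/ and viewed, and the job is handed in when it is done.

```bash
mkdir -p pics; ls; python3 - <<'E'
from workcell import bot,vision,get_obs
import cv2,numpy as np
for n in ["scene","top","wrist"]:
    r=vision.read_camera(n); cv2.imwrite(f"pics/{n}0.png",r["frame"][:,:,::-1]); np.savez(f"pics/{n}0.npz",K=r["intrinsics"],V=r["view"])
    print(n,r["intrinsics"].round(1).tolist(),r["view"].round(4).tolist())
print(get_obs(),bot.tcp_to_tips)
E
```

```text
pics
scene [[537.7, 0.0, 328.5], [0.0, 537.7, 242.1], [0.0, 0.0, 1.0]] [[-0.7637, -0.6455, 0.0136, 0.4899], [-0.3607, 0.4091, -0.8381, 0.2069], [0.5354, -0.645, -0.5453, 1.0171], [0.0, 0.0, 0.0, 1.0]]
top [[562.5, 0.0, 321.8], [0.0, 562.5, 243.0], [0.0, 0.0, 1.0]] [[-0.0174, -0.9996, 0.0208, 0.1009], [-0.9963, 0.0156, -0.0849, 0.5176], [0.0846, -0.0222, -0.9962, 1.103], [0.0, 0.0, 0.0, 1.0]]
wrist [[398.7, 0.0, 316.7], [0.0, 398.7, 241.0], [0.0, 0.0, 1.0]] [[0.4046, -0.9145, -0.0017, -0.6235], [-0.8773, -0.3887, 0.2814, -0.035], [-0.258, -0.1124, -0.9596, 0.3801], [0.0, 0.0, 0.0, 1.0]]
{'time_s': 0.15, 'joint_pos': array([-1.15641587e+00,  3.53494854e-01,  1.63397006e+00,  1.62890261e-05,
        1.15521140e+00, -2.39651475e-03]), 'joint_vel': array([ 0.00102413, -0.00129767, -0.00266267,  0.00103445,  0.00054521,
       -0.00059164]), 'joint_efforts': array([ 1.96298306e-04, -6.05641079e+01, -3.42336452e+01, -6.16192733e-05,
        6.04424931e-03, -1.26228252e-05]), 'position': array([ 0.2528735 , -0.57117202,  0.24772762]), 'orientation': array([-0.14635965,  0.69218543, -0.69143321,  0.14621323]), 'wrist_force': array([-0.44207225, -0.23186524, -0.6467296 ]), 'ft_torque': array([-0.00724609,  0.03207868, -0.03860387]), 'gripper_width': 0.08511952482875663} 0.017
```

View pics/scene0.png

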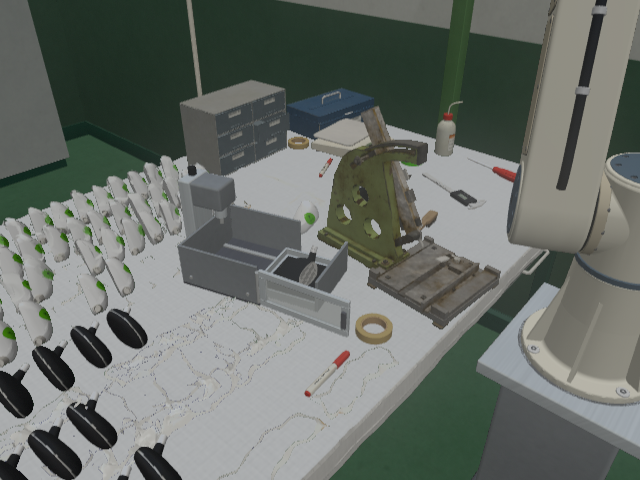

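View pics/top0.png

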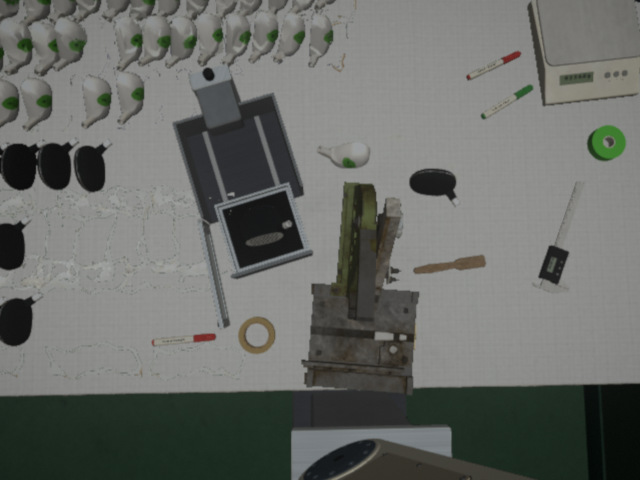

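The top view shows the station at about (235,150), the tray drawn out to its front edge at about (272,265), the door running from (205,222) to (222,325), and the tape roll at (257,335). I'll enlarge it.

```bash
python3 - <<'E'
import cv2
a=cv2.imread("pics/top0.png")[60:345,160:325]
a=cv2.resize(a[:150],None,fx=4.8,fy=4,interpolation=cv2.INTER_CUBIC) if 0 else a
b=cv2.convertScaleAbs(a,alpha=1.8,beta=20)
cv2.imwrite("pics/c1.png",cv2.resize(b[:150],None,fx=4,fy=4,interpolation=cv2.INTER_CUBIC))
cv2.imwrite("pics/c2.png",cv2.resize(b[135:],None,fx=4,fy=4,interpolation=cv2.INTER_CUBIC))
s=cv2.convertScaleAbs(cv2.imread("pics/scene0.png")[170:340,170:370],alpha=1.5,beta=10)
cv2.imwrite("pics/c3.png",cv2.resize(s,None,fx=3.5,fy=3.5,interpolation=cv2.INTER_CUBIC))
E
```

```text
(no output)
```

View pics/c1.png

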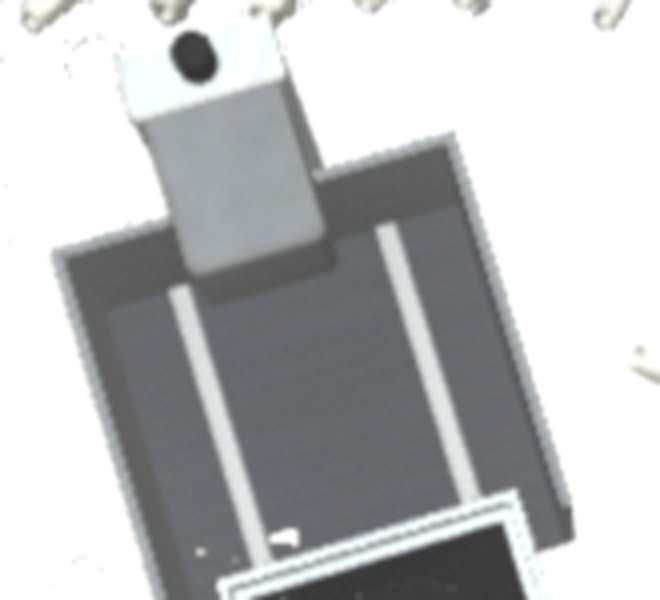

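View pics/c2.png

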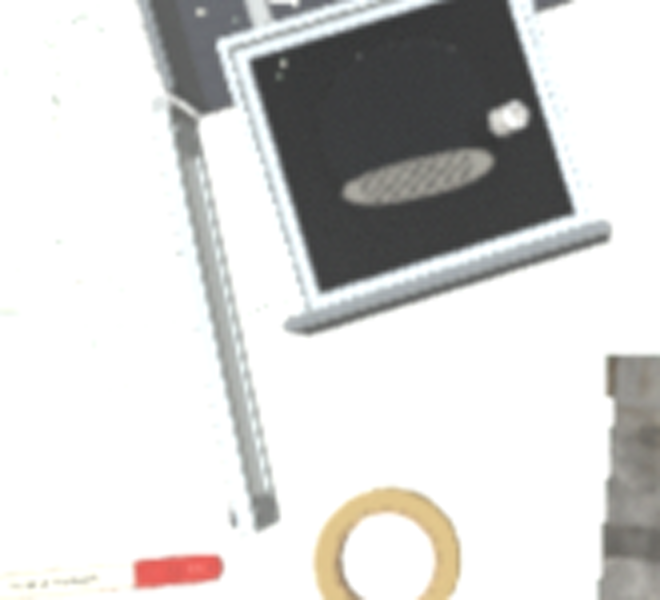

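View pics/c3.png

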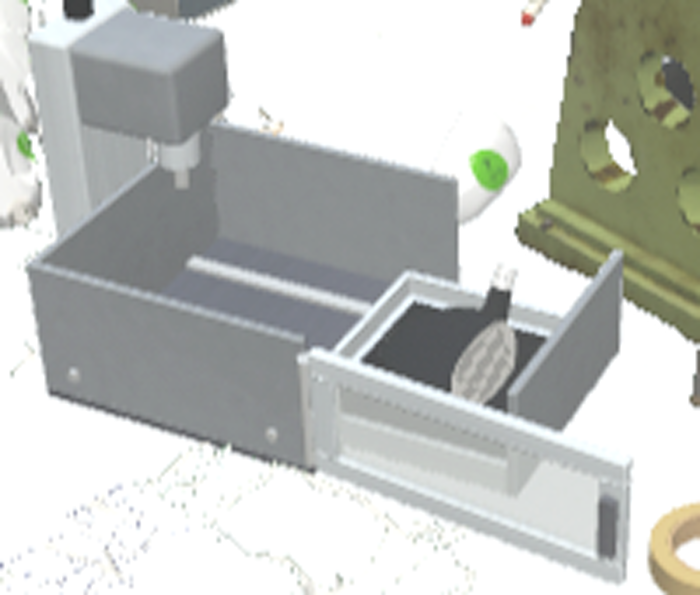

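```bash
cat > fit.py <<'E'
import numpy as np
from scipy.optimize import least_squares
C={n:np.load(f"pics/{n}0.npz") for n in("top","scene")}
def proj(n,p):
    V=C[n]["V"];c=V[:3,:3]@p+V[:3,3];u=C[n]["K"]@c;return u[:2]/u[2]
def S(v,l):
    c,s=np.cos(v[2]),np.sin(v[2]);return np.array([v[0]+c*l[0]-s*l[1],v[1]+s*l[0]+c*l[1],l[2]])
def tray(v,y,z): return S(v,(-.088-(.14-v[3]),y,z))
def door(v,r,off,z):
    q=v[4];return S(v,(-.099-np.sin(q)*r-np.cos(q)*off,.104-np.cos(q)*r+np.sin(q)*off,z))
T=lambda x,y,oy=195:(160+x/4,oy+y/4)
Sc=lambda x,y:(170+x/3.5,170+y/3.5)
M=[("top",lambda v:S(v,(.095,.1,.1)),T(52,252,60)),("top",lambda v:S(v,(.095,-.1,.1)),T(455,133,60)),
("top",lambda v:S(v,(-.095,-.1,.1)),T(571,500,60)),
("top",lambda v:tray(v,.08,.088),T(290,325)),("top",lambda v:tray(v,-.08,.088),T(609,234)),
("scene",lambda v:S(v,(.095,.1,.1)),Sc(32,265)),("scene",lambda v:S(v,(-.095,-.1,.1)),Sc(457,180)),
("scene",lambda v:tray(v,.08,.088),Sc(512,398)),("scene",lambda v:tray(v,-.08,.088),Sc(622,255)),
("scene",lambda v:door(v,.204,.004,.099),Sc(630,463)),("scene",lambda v:door(v,.204,.004,.015),Sc(623,578)),
("scene",lambda v:door(v,.004,.004,.099),Sc(312,353)),
("top",lambda v:door(v,.204,-.004,.099),T(262,500)),
]
f=lambda v:np.concatenate([proj(n,g(v))-np.array(m) for n,g,m in M])
if __name__=="__main__":
    r=least_squares(f,[.6,.2,.25,.01,1.7],loss="soft_l1");v=r.x
    print(v.round(4));print(f(v).reshape(-1,2).round(1).tolist())
    print("front",tray(v,0,.05),"hinge",door(v,0,0,.057),"face",door(v,.13,.004,.057),"free",door(v,.204,.004,.057))
    np.save("v.npy",v)
    def back(uv,z):
        K,V=C["top"]["K"],C["top"]["V"];d=V[:3,:3].T@np.linalg.inv(K)@[*uv,1];o=-V[:3,:3].T@V[:3,3];return o+d*(z-o[2])/d[2]
    print("tape",back((257,335),.009),"redcap",back((215,337),.008),"pen",back((153,342),.008),"gaugebase corner",back((312,285),.02),back((306,385),.02),"gauge",back((345,183),.0),"white",back((320,150),.03))
E
python3 fit.py
```

```text
[0.6813 0.2488 0.2847 0.0106 1.6272]
[[-0.7, -0.5], [0.4, -0.8], [1.0, 2.0], [-1.7, 2.1], [0.6, -0.6], [-2.6, -0.5], [0.3, -0.8], [0.1, -0.8], [-0.1, -0.8], [-0.3, -0.1], [0.2, 1.4], [-2.1, 0.5], [1.2, 8.0]]
front [0.47269215 0.18774314 0.05      ] hinge [0.55708411 0.32080083 0.057     ] face [0.42955251 0.29527258 0.057     ] free [0.35747297 0.27852329 0.057     ]
tape [0.33881505 0.22411027 0.009     ] redcap [0.33639277 0.30742121 0.008     ] pen [0.32893391 0.42967908 0.008     ] gaugebase corner [0.43589265 0.11330938 0.02      ] [0.24098015 0.12815716 0.02      ] gauge [0.64406355 0.04207301 0.        ] white [0.70613306 0.09295145 0.03      ]
```

```bash
python3 - <<'E'
import cv2,numpy as np
from fit import *
v=np.load("v.npy")
for n,(x0,y0,w,h) in {"top":(190,205,140,140),"scene":(250,240,150,100)}.items():
    f=5
    a=cv2.imread(f"pics/{n}0.png")[y0:y0+h,x0:x0+w]
    a=cv2.resize(cv2.convertScaleAbs(a,alpha=1.5),None,fx=f if n=="scene" else 4.2,fy=f if n=="scene" else 4.2,interpolation=cv2.INTER_CUBIC);f=f if n=="scene" else 4.2
    P=lambda p:tuple(int(t) for t in (proj(n,p)-[x0,y0])*f)
    for z in(.015,.099):
      for o in(.004,-.004):
        cv2.line(a,P(door(v,.004,o,z)),P(door(v,.204,o,z)),(0,0,255) if o>0 else (255,0,0),1)
    for q in np.linspace(1.2,1.62,40):
        w_=v.copy();w_[4]=q;cv2.circle(a,P(door(w_,.204,0,.015)),1,(0,160,0),-1)
    for d in(-.08,.08): cv2.line(a,P(tray(v,d,.012)),P(tray(v,d,.088)),(255,0,255),1)
    cv2.line(a,P(tray(v,-.08,.088)),P(tray(v,.08,.088)),(255,0,255),1)
    cv2.imwrite(f"pics/ov_{n}.png",a)
E
```

```text
(no output)
```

View pics/ov_top.png

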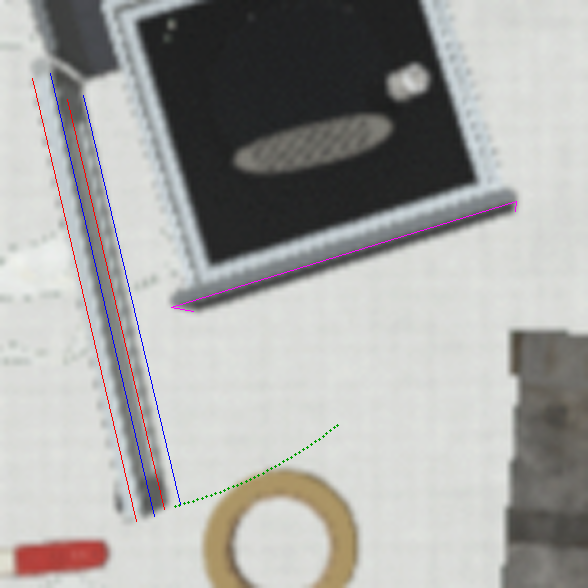

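View pics/ov_scene.png

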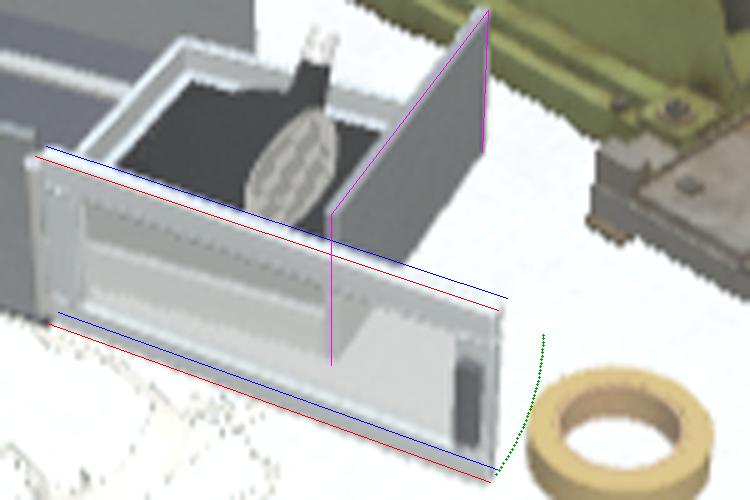

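The overlay agrees to within about 2–3 px. The door's sweep passes very close to the tape roll, so I'll watch that. Next I'll plan poses and check IK without moving.

```bash
cat > h.py <<'E'
import numpy as np
from scipy.spatial.transform import Rotation as R
from workcell import bot,hand,kinematics,get_obs,vision,hand_in
import cv2
from fit import S,door,tray
v=np.load("v.npy")
def ori(th,flip=False):
    "tool down, tool x horizontal along heading th (flip: opposite)"
    if flip: th=th+np.pi
    x=np.array([np.cos(th),np.sin(th),0]);y=np.array([0,0,-1.]);z=np.cross(x,y)
    return R.from_matrix(np.c_[x,y,z]).as_quat()
def snap(n,name):
    r=vision.read_camera(n);cv2.imwrite(f"pics/{name}.png",r["frame"][:,:,::-1]);return r
E
python3 - <<'E'
from h import *
o=get_obs();M=R.from_quat(o["orientation"]).as_matrix();print(M.round(2))
for fl in(0,1):
    for d,z in((-.05,.45),(-.05,.067),(.13,.067)):
        p=tray(v,0,0)+d*np.array([np.cos(v[2]),np.sin(v[2]),0]);p[2]=z
        print(fl,d,z,p.round(3),kinematics.solve_ik(p,ori(v[2],fl)))
    for q in(1.75,1.4,1.0,.5,0):
        w=v.copy();w[4]=q;p=door(w,.13,.016,.074)
        th=v[2]+np.arctan2(-np.sin(q),np.cos(q))
        print(fl,"door",q,p.round(3),round(th,2),kinematics.solve_ik(p,ori(th,fl)))
E
```

```text
[[-0.91 -0.    0.4 ]
 [-0.4   0.   -0.91]
 [-0.   -1.   -0.  ]]
0 -0.05 0.45 [0.425 0.174 0.45 ] [ 3.84963903e-01 -5.54703007e-02  1.68114810e+00 -4.44089210e-16
  1.51591486e+00 -1.47051935e+00]
0 -0.05 0.067 [0.425 0.174 0.067] [ 3.84963903e-01  3.74918223e-01  2.12076976e+00 -4.44089210e-16
  6.45904675e-01 -1.47051935e+00]
0 0.13 0.067 [0.597 0.224 0.067] [ 3.56724166e-01  5.81484172e-01  1.72787257e+00 -4.44089210e-16
  8.32235909e-01 -1.49875909e+00]
0 door 1.75 [0.426 0.323 0.074] -1.47 [ 6.45831978e-01  4.49345528e-01  1.95755726e+00 -4.44089210e-16
  7.34689866e-01  5.40348727e-01]
0 door 1.4 [0.433 0.278 0.074] -1.12 [ 5.67497985e-01  4.26221152e-01  2.00029458e+00 -4.44089210e-16
  7.15076922e-01  1.12014734e-01]
0 door 1.0 [0.46  0.233 0.074] -0.72 [ 4.66440380e-01  4.27015039e-01  1.99883434e+00 -4.44089210e-16
  7.15743276e-01 -3.89042871e-01]
0 door 0.5 [0.514 0.197 0.074] -0.22 [ 3.63858015e-01  4.67430596e-01  1.92385500e+00 -4.44089210e-16
  7.50307062e-01 -9.91625237e-01]
0 door 0 [0.578 0.192 0.074] 0.28 [ 3.17408495e-01  5.36921392e-01  1.79238066e+00 -4.44089210
[... 319 characters left out ...]
.597 0.224 0.067] [ 3.56724166e-01  5.81484172e-01  1.72787257e+00 -4.44089210e-16
  8.32235909e-01  1.64283357e+00]
1 door 1.75 [0.426 0.323 0.074] -1.47 [ 6.45831978e-01  4.49345528e-01  1.95755726e+00 -4.44089210e-16
  7.34689866e-01 -2.60124393e+00]
1 door 1.4 [0.433 0.278 0.074] -1.12 None
1 door 1.0 [0.46  0.233 0.074] -0.72 [ 4.66440380e-01  4.27015039e-01  1.99883434e+00 -4.44089210e-16
  7.15743276e-01  2.75254978e+00]
1 door 0.5 [0.514 0.197 0.074] -0.22 [ 3.63858015e-01  4.67430596e-01  1.92385500e+00 -4.44089210e-16
  7.50307062e-01  2.14996742e+00]
1 door 0 [0.578 0.192 0.074] 0.28 [ 3.17408495e-01  5.36921392e-01  1.79238066e+00 -4.44089210e-16
  8.12290602e-01  1.60351790e+00]
```

```bash
python3 - <<'E'
from h import *
p=get_obs()["position"]
bot.servo_line([p[0]-.0,p[1]+.0,.48],velocity=.3)
hand.move_gripper(0.0,20)
u=np.array([np.cos(v[2]),np.sin(v[2]),0])
g=tray(v,0,0)-.05*u;g[2]=.45
bot.reach(g,ori(v[2]))
o=get_obs();print(o["time_s"],o["position"],o["gripper_width"],o["wrist_force"])
r=snap("wrist","w1");np.savez("pics/wrist1.npz",K=r["intrinsics"],V=r["view"])
snap("top","t1")
E
```

```text
4.5417 [0.42503834 0.17324455 0.44999447] 0.00015642300953664477 [-0.75416868 -0.91235232 -0.78045976]
```

View pics/w1.png

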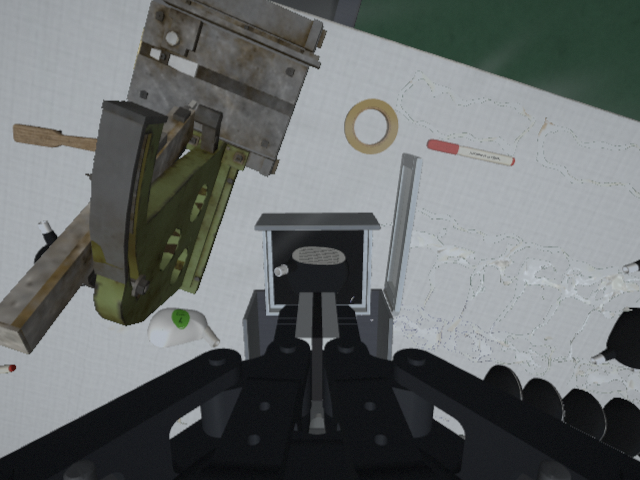

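The wrist view shows the tray (plate ends at 257,213 and 378,213), the door (free end at 411,155) and the tape (371,126). I'll zoom in to refine.

```bash
python3 - <<'E'
import cv2
a=cv2.imread("pics/w1.png")[80:330,240:440]
cv2.imwrite("pics/c4.png",cv2.resize(cv2.convertScaleAbs(a[:140],alpha=1.4),None,fx=4,fy=4,interpolation=cv2.INTER_CUBIC))
cv2.imwrite("pics/c5.png",cv2.resize(cv2.convertScaleAbs(a[120:],alpha=1.4),None,fx=4,fy=4,interpolation=cv2.INTER_CUBIC))
E
```

```text
(no output)
```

View pics/c4.png

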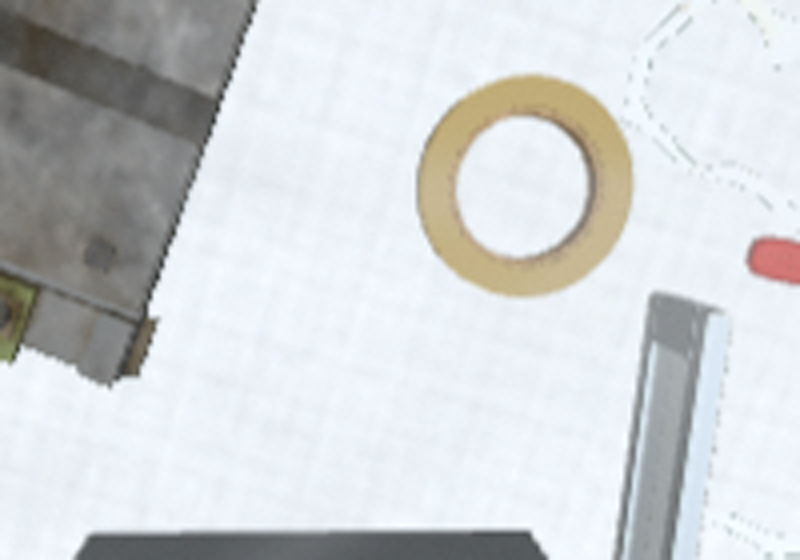

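View pics/c5.png

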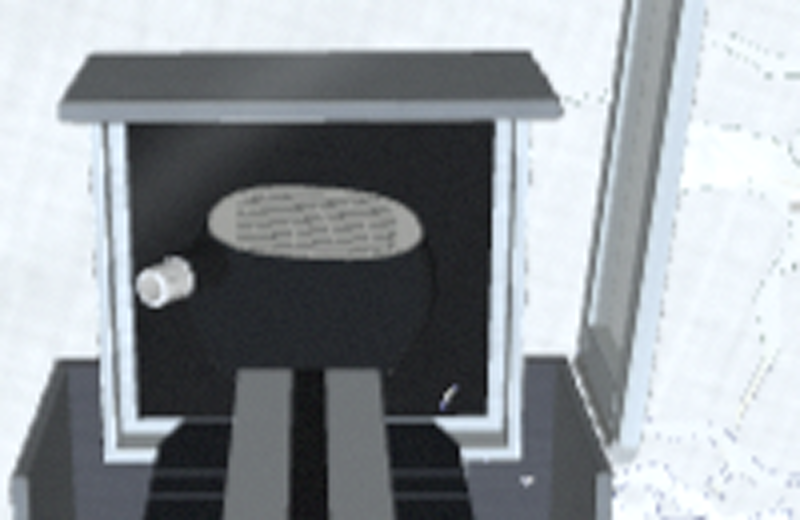

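```bash
cat > fit2.py <<'E'
import fit
from fit import *
C["w"]=np.load("pics/wrist1.npz")
W=lambda x,y,oy=80:(240+x/4,oy+y/4)
t=lambda x,y:(190+x/4.2,205+y/4.2)
N=fit.M[:3]+fit.M[5:12]+[("top",lambda v:tray(v,.08,.088),t(172,300)),("top",lambda v:tray(v,-.08,.088),t(517,197)),
("w",lambda v:tray(v,-.08,.088),W(60,102,200)),("w",lambda v:tray(v,.08,.088),W(559,101,200)),
("w",lambda v:tray(v,-.08,.012),W(95,53,200)),("w",lambda v:tray(v,.08,.012),W(528,52,200)),
("w",lambda v:door(v,.204,-.004,.099),W(707,308)),("w",lambda v:door(v,.204,.004,.099),W(730,312)),("w",lambda v:door(v,.204,-.004,.015),W(652,292)),
("w",lambda v:S(v,(-.095,-.1,.1)),W(15,475,200)),("w",lambda v:S(v,(-.095,.1,.1)),W(608,472,200)),
("top",lambda v:door(v,.204,-.004,.099),t(146,515)),
("top",lambda v:(v[5],v[6],.018),t(281,545)),("w",lambda v:(v[5],v[6],.018),W(525,186))]
for use in(("top","scene","w"),("top","w"),("w",)):
    L=[m for m in N if m[0] in use]
    f=lambda v:np.concatenate([proj(n,np.array(g(v)))-np.array(m) for n,g,m in L])
    r=least_squares(f,[.68,.25,.28,.01,1.63,.34,.22],loss="soft_l1");v=r.x
    print(use,v.round(4));print([(m[0],*e) for m,e in zip(L,f(v).reshape(-1,2).round(1).tolist())] if len(use)==3 else np.abs(f(v)).max())
    h=door(v,0,0,0)[:2];print("tape gap",np.hypot(*(h-v[5:7]))-.036-.2041, h)
    if len(use)==3: np.save("v.npy",v)
E
python3 fit2.py
```

```text
('top', 'scene', 'w') [0.6836 0.2497 0.2832 0.0112 1.6495 0.3404 0.2254]
[('top', -1.1, -1.8), ('top', 0.1, -1.9), ('top', 0.5, 0.9), ('scene', -3.6, -0.8), ('scene', -0.7, -0.9), ('scene', -1.5, -1.0), ('scene', -1.4, -1.0), ('scene', -2.9, 1.1), ('scene', -2.3, 2.7), ('scene', -3.4, 0.3), ('top', -0.9, 0.3), ('top', -0.9, -0.4), ('w', -1.6, -0.3), ('w', 0.5, -0.0), ('w', -2.4, -0.9), ('w', 0.2, -0.7), ('w', -1.0, -0.5), ('w', -0.0, -0.9), ('w', -1.8, -1.3), ('w', -2.8, -1.6), ('w', 0.7, -0.9), ('top', -1.2, -0.2), ('top', -1.0, -0.2), ('w', -0.5, -0.3)]
tape gap -0.0006935037305427494 [0.55948252 0.32185013]
('top', 'w') [0.6843 0.2501 0.2838 0.0108 1.6534 0.3404 0.2254]
2.5754122644750623
tape gap 0.00011831059060521398 [0.56018804 0.3222623 ]
('w',) [0.6847 0.252  0.2878 0.0102 1.6526 0.3405 0.2261]
1.7754485904634976
tape gap 0.0002943639014359456 [0.56025389 0.32363878]
```

Measured geometry agrees across views. The door tip and tape have a gap of 0 ± 2 mm. Pushing the tray now.

```bash
python3 - <<'E'
from h import *
u=np.array([np.cos(v[2]),np.sin(v[2]),0]);Q=ori(v[2])
f0=tray(v,0,.067)
bot.servo_line([*(f0-.045*u)[:2],.2],ori=Q,velocity=.25)
bot.servo_line(f0-.045*u,velocity=.12)
o=get_obs();b=o["wrist_force"];print(o["time_s"],b)
for d in(-.03,-.022,-.017,-.013,-.009,-.005):
    bot.servo_line(f0+d*u,velocity=.02);o=get_obs();print(d,((o["wrist_force"]-b)@u).round(2),((o["position"]-f0)@u).round(4),round(o["time_s"],2))
snap("wrist","w2");snap("scene","s2")
E
```

```text
7.05 [0.67091458 0.672937   0.16721776]
-0.03 -0.85 -0.0302 7.95
-0.022 -1.36 -0.022 8.5
-0.017 -0.56 -0.0169 8.9
-0.013 -0.84 -0.0129 9.25
-0.009 -0.64 -0.0087 9.6
-0.005 -0.4 -0.0046 9.95
```

View pics/s2.png

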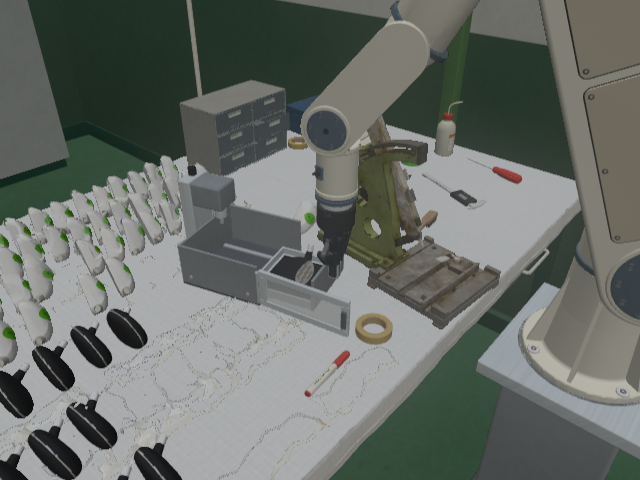

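View pics/w2.png

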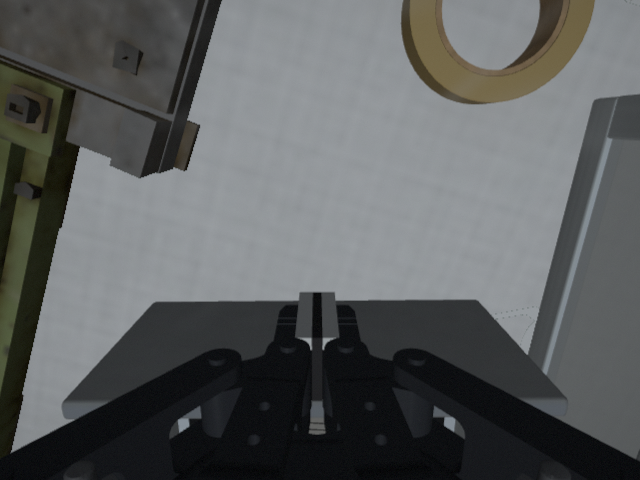

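The fingertips are at the plate's centre and clear of the gauge. Now the long slow push, with finer steps near home.

```bash
python3 - <<'E'
from h import *
u=np.array([np.cos(v[2]),np.sin(v[2]),0])
f0=tray(v,0,.067);b=np.array([.67,.67,.17])
def rep(d):
    o=get_obs();F=(o["wrist_force"]-b)@u;print(round(d,4),round(F,2),((o["position"]-f0)@u).round(4),round(o["time_s"],2));return F
for d in(.03,.105):
    bot.servo_line(f0+d*u,velocity=.04);rep(d)
d=.105
while d<.135:
    d+=.002;bot.servo_line(f0+d*u,velocity=.02)
    if rep(d)<-7:break
snap("wrist","w3");snap("scene","s3")
E
```

```text
0.03 -0.6 0.0302 11.07
0.105 -1.09 0.105 13.1
0.107 -1.24 0.1073 13.35
0.109 -1.21 0.1094 13.6
0.111 -0.76 0.1113 13.85
0.113 -0.5 0.1133 14.1
0.115 -1.04 0.1153 14.35
0.117 -0.93 0.1173 14.6
0.119 -6.58 0.1176 14.85
0.121 -14.31 0.1177 15.1
```

View pics/s3.png

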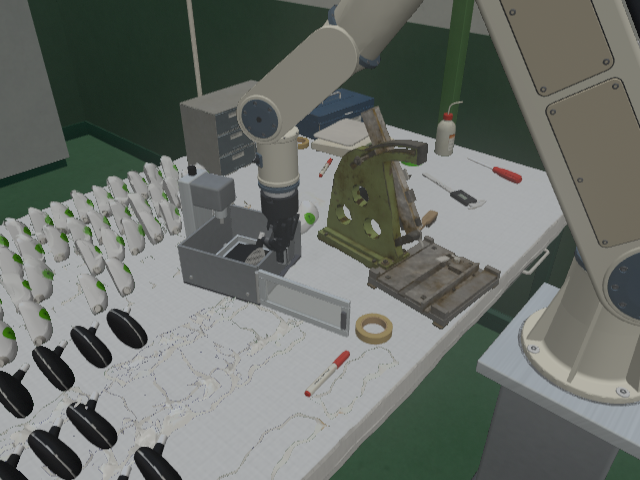

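The hard stop was felt at 117.6 mm, as predicted (117.8). Next I'll back off, check, and go to the door's outer side.

```bash
cat >> h.py <<'E'
def dpose(q,off,r=.13,z=.079):
    w=v.copy();w[4]=q
    return door(w,r,off,z),ori(v[2]-q)
E
python3 - <<'E'
from h import *
u=np.array([np.cos(v[2]),np.sin(v[2]),0])
f0=tray(v,0,.067)
bot.servo_line(f0+.10*u,velocity=.04)
bot.servo_line(f0+.04*u,velocity=.15)
p=f0+.04*u;p[2]=.25
bot.servo_line(p,velocity=.25)
q0=v[4]
p,Q=dpose(q0,.05,z=.25);bot.reach(p,Q)
r=snap("top","t4");snap("wrist","w4");snap("scene","s4");print(get_obs()["time_s"],get_obs()["position"],p)
a=cv2.imread("pics/t4.png")[60:345,160:325];cv2.imwrite("pics/t4c.png",cv2.resize(cv2.convertScaleAbs(a,alpha=1.7),None,fx=2.1,fy=2.1,interpolation=cv2.INTER_CUBIC))
E
```

```text
19.1667 [0.42219179 0.34419609 0.24987253] [0.42203677 0.34440375 0.25      ]
```

View pics/t4c.png

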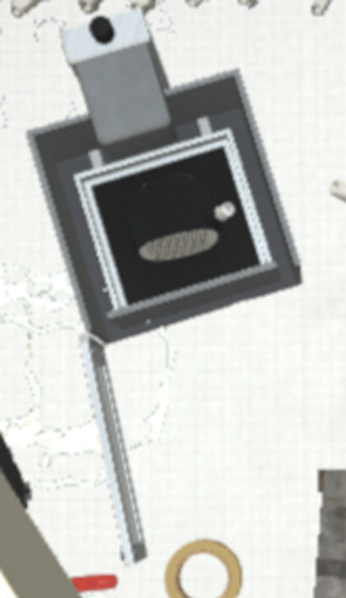

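View pics/w4.png

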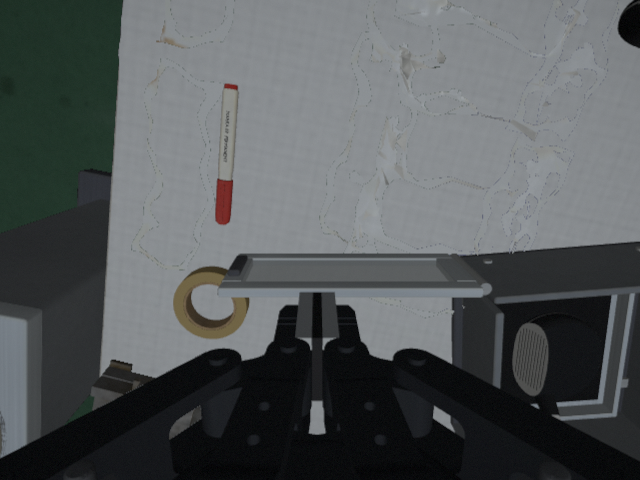

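View pics/s4.png

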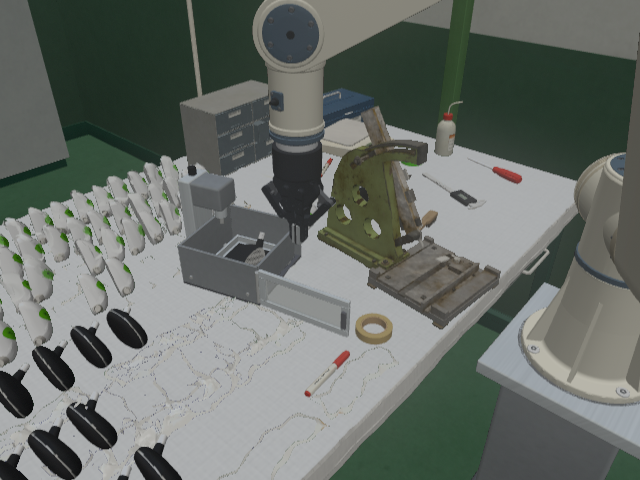

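Tray home, head unmoved on it, door as before. Now I'll descend and swing the door.

```bash
python3 - <<'E'
from h import *
q0=v[4]
p,Q=dpose(q0,.05);bot.servo_line(p,ori=Q,velocity=.15)
b=get_obs()["wrist_force"]
def go(q,off,vel):
    p,Q=dpose(q,off);bot.servo_line(p,ori=Q,velocity=vel)
    o=get_obs();n=np.array([np.cos(v[2]-q),np.sin(v[2]-q),0]);print(round(q,3),off,round((o["wrist_force"]-b)@n,2),(o["wrist_force"]-b).round(1),round(o["time_s"],2))
go(q0,.025,.06);go(q0,.015,.03)
for q in np.arange(q0-.06,1.2,-.06): go(q,.015,.04)
snap("wrist","w5");snap("scene","s5");snap("top","t5")
a=cv2.imread("pics/s5.png")[170:350,170:410];cv2.imwrite("pics/s5c.png",cv2.resize(a,None,fx=3.3,fy=3.3))
E
```

```text
1.649 0.025 -0.04 [ 0.9  0.2 -0.2] 21.02
1.649 0.015 -0.15 [ 0.3  0.2 -1. ] 21.51
1.589 0.015 0.32 [ 0.2 -0.3 -0.8] 21.86
1.529 0.015 -0.06 [ 0.6  0.3 -0. ] 22.21
1.469 0.015 0.37 [ 0.4 -0.2 -0.3] 22.56
1.409 0.015 0.4 [-0.2 -0.6 -1. ] 22.91
1.349 0.015 0.43 [ 0.5 -0.2 -1.1] 23.26
1.289 0.015 0.48 [1.1 0.1 0.6] 23.61
1.229 0.015 -0.18 [-0.1  0.2 -0.4] 23.96
```

View pics/s5c.png

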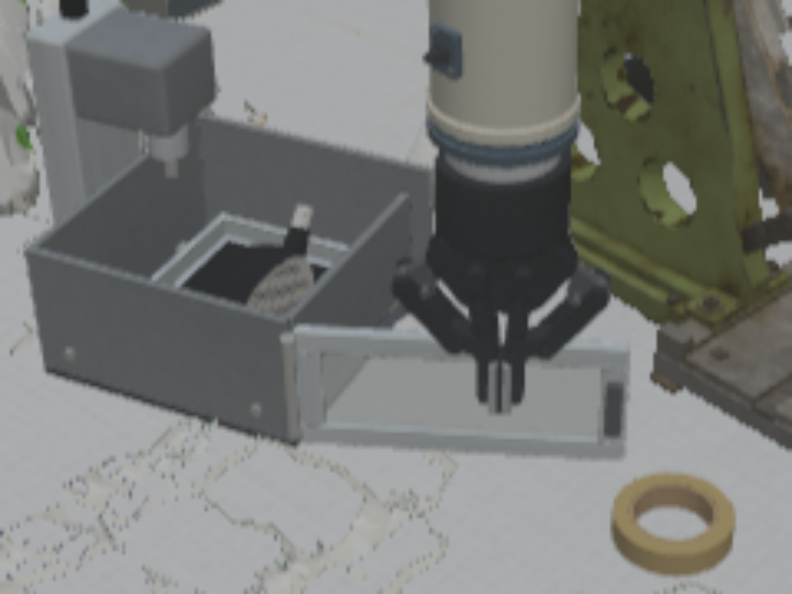

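View pics/w5.png

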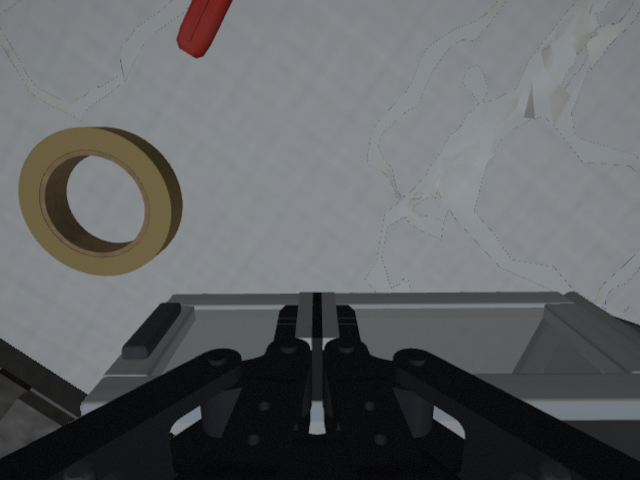

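The door passed the tape roll, which still sits at scene pixel (373,328). I'll continue and close gently.

```bash
python3 - <<'E'
from h import *
b=get_obs()["wrist_force"]*0+np.array([.3,.3,0])
def go(q,off,vel):
    p,Q=dpose(q,off);bot.servo_line(p,ori=Q,velocity=vel)
    o=get_obs();n=np.array([np.cos(v[2]-q),np.sin(v[2]-q),0]);F=(o["wrist_force"]-b)@n;print(round(q,3),round(off,4),round(F,2),round((o["position"]-dpose(0,0)[0])@[np.cos(v[2]),np.sin(v[2]),0],4),round(o["time_s"],2));return F
for q in np.arange(1.16,.07,-.08): go(q,.015,.05)
for q in(.06,.045,.03,.015,0.): 
    if go(q,.015,.025)<-6: break
else:
    off=.015
    while off>.003:
        off-=.0015
        if go(0,off,.02)<-7: break
snap("wrist","w6");snap("scene","s6")
E
```

```text
1.16 0.015 -0.4 -0.1252 24.44
1.08 0.015 0.08 -0.1218 24.8
1.0 0.015 -0.33 -0.1176 25.16
0.92 0.015 0.07 -0.1126 25.52
0.84 0.015 -0.14 -0.107 25.88
0.76 0.015 0.15 -0.1006 26.23
0.68 0.015 0.0 -0.0937 26.59
0.6 0.015 -0.91 -0.0861 26.95
0.52 0.015 -1.82 -0.0779 27.31
0.44 0.015 -0.56 -0.0692 27.67
0.36 0.015 -0.29 -0.0602 28.02
0.28 0.015 -0.5 -0.0506 28.38
0.2 0.015 -1.09 -0.0409 28.74
0.12 0.015 0.66 -0.0308 29.1
0.06 0.015 -0.85 -0.0229 29.57
0.045 0.015 -0.93 -0.0207 29.82
0.03 0.015 -0.72 -0.0187 30.07
0.015 0.015 0.11 -0.0167 30.32
0.0 0.015 -0.14 -0.015 30.57
0 0.0135 -6.94 -0.0149 30.82
0 0.012 -10.9 -0.0149 31.07
```

View pics/s6.png

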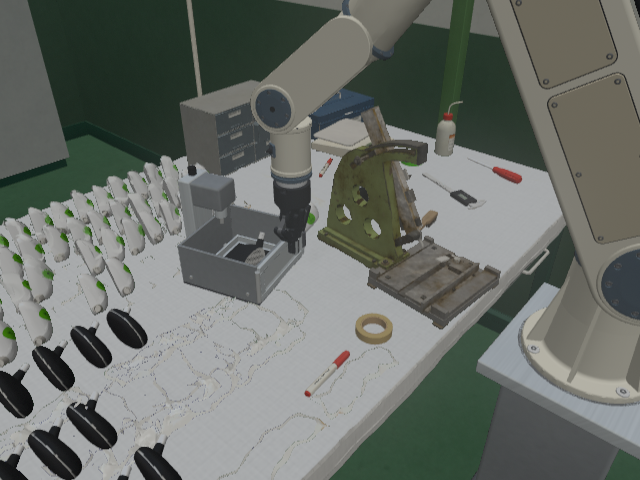

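The door hit its hard stop at the predicted place. Retreat and check.

```bash
python3 - <<'E'
from h import *
p,Q=dpose(0,.03);bot.servo_line(p,ori=Q,velocity=.03)
p,Q=dpose(0,.09);bot.servo_line(p,ori=Q,velocity=.15)
p[2]=.45;bot.servo_line(p,velocity=.25)
p=np.array([.3,.1,.5]);bot.servo_line(p,velocity=.25)
bot.dwell(.3)
snap("top","t7");snap("scene","s7");print(get_obs()["time_s"],get_obs()["wrist_force"])
a=cv2.imread("pics/t7.png")[60:345,160:345];b=cv2.imread("pics/s7.png")[160:345,170:400]
cv2.imwrite("pics/t7c.png",cv2.resize(cv2.convertScaleAbs(a,alpha=1.6),None,fx=2.1,fy=2.1,interpolation=cv2.INTER_CUBIC))
cv2.imwrite("pics/s7c.png",cv2.resize(cv2.convertScaleAbs(b,alpha=1.3),None,fx=3.2,fy=3.2,interpolation=cv2.INTER_CUBIC))
for n,m in(("t","top"),("s","scene")):
    d=cv2.absdiff(cv2.imread(f"pics/{n}7.png"),cv2.imread(f"pics/{m}0.png"));cv2.imwrite(f"pics/d{n}.png",cv2.convertScaleAbs(d,alpha=3))
E
```

```text
35.5583 [ 0.18435479 -0.74881808 -0.27603858]
```

View pics/t7c.png

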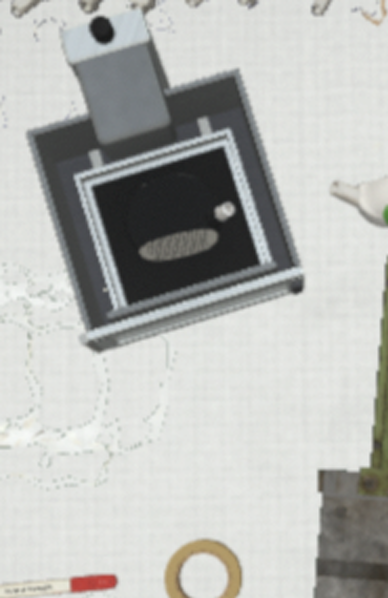

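View pics/s7c.png

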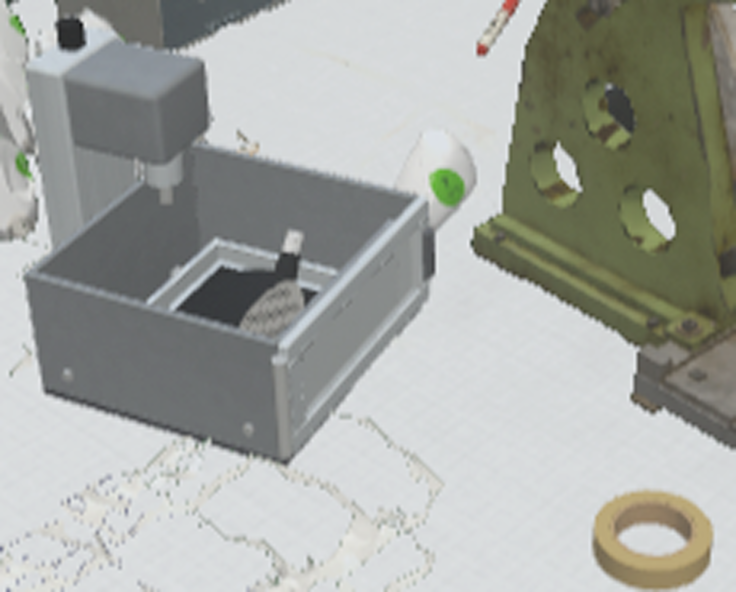

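View pics/ds.png

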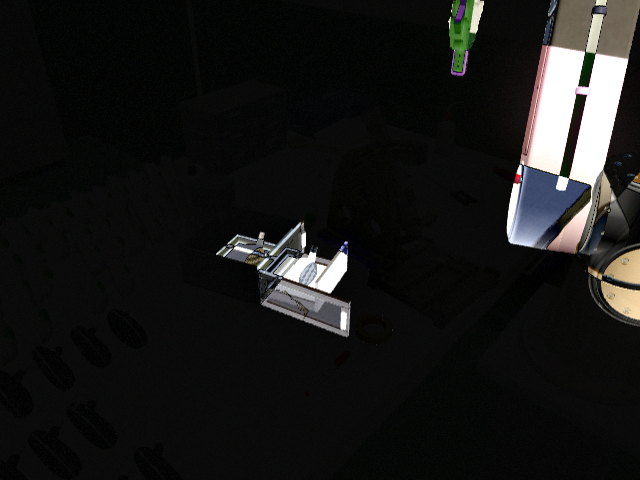

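View pics/dt.png

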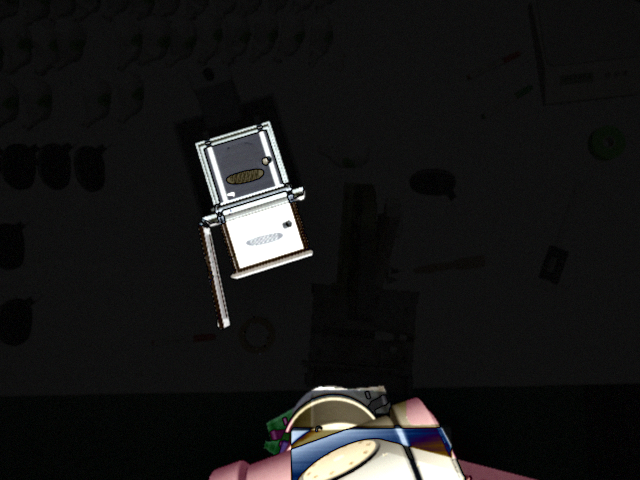

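The images show the door flush across the front, the tray home with the head lying on it as before, and nothing else changed.

```bash
python3 -c "
from workcell import hand_in
print(hand_in())"
```

```text
the job is handed in; nothing more can be done
None
```

The tray is fully home and the swing door is fully shut, in that order. The job was handed in at about 36 s of the 59 s allowed.

- **Tray:** I pushed it with the closed fingertips until it met its hard stop. That came at 117.6 mm of fingertip travel against 117.8 mm predicted, and I stopped pushing at about 14 N.
- **Door:** I then swung it along its arc to its hard stop, also within about a millimetre of the predicted place, and stopped at about 11 N.
- **Final images:** With the arm clear, they show the door flush across the front. The black head lies on the tray as it did at the start.
- **Other objects:** Before-and-after difference images show changes only at the tray, the door and the robot, so the other things on the table look undisturbed.
- **Tape roll:** The measured gap between the door's tip and the tape roll was only 0 ± 2 mm. The images show no movement of the roll as the door went past.
- **Measurement agreement:** The camera views disagreed with each other by up to about 3 pixels, or a few millimetres, so I relied on the felt stops rather than the pictures.

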